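Fill one vial tray and stack the emptied one

TASK

Of the three small trays on the desk one holds two vials, one holds a single vial and one is empty. Move the single vial into the free end pocket of the tray with two so that this tray is full, then stack the emptied tray squarely on top of the tray that was empty from the start, its foot fully home inside the lower rim. Set things down rather than dropping them, keep the vials upright, and leave the petri dish, the timer and the stopper where they are.

Things in the scene. Friction and masses are not known exactly. Their poses are not given: they have to be found in the camera images.
- tray_two: Grey plastic tray with two vials, 118 (x) x 50 (y) x 24 mm; origin: centre of its underside, z up. Foot 102 x 36 mm, 4 mm high; 3 mm upright outer walls from z = 4 to 24 mm. Two cross walls (top z = 18 mm) make three pockets 36 x 44 mm in a row, centres x = -38, 0, 38 mm, floor z = 7 mm. Vials in the middle and +x pockets, the -x one is free.
- tray_one: Grey plastic tray like tray_two. Holds the single vial, in its middle pocket; 0.08 to 0.17 kg, grip it across its 50 mm width at the middle. Stacked home on an equal tray (either way round) its foot lies inside the lower rim with 4 mm play each way in y, 5 mm in x, its origin 20 mm above the lower one's.
- tray_spare: Grey plastic tray like tray_two. Empty at the start; the lower tray of the stack.
- vial_a: Amber vial, black screw cap, 22 mm diameter, 48 mm high (glass up to 40 mm, cap 18 mm wide), 14 g; origin: centre of its underside, z up. Shows 31 mm above the tray's rim, so it can be gripped there. Stands in the middle pocket of tray_two.
- vial_b: Amber vial, black screw cap, 22 mm diameter, 48 mm high (glass up to 40 mm, cap 18 mm wide), 14 g; origin: centre of its underside, z up. Shows 31 mm above the tray's rim, so it can be gripped there. Stands in the +x pocket of tray_two.
- vial_c: Amber vial, black screw cap, 22 mm diameter, 48 mm high (glass up to 40 mm, cap 18 mm wide), 14 g; origin: centre of its underside, z up. Shows 31 mm above the tray's rim, so it can be gripped there. The single one, stands in the middle pocket of tray_one.
- tray_two_pocket0 (a point): centre of the floor of tray_two's free -x pocket (axes as the tray's)
- tray_two_pocket1 (a point): centre of the floor of tray_two's middle pocket (axes as the tray's)
- tray_two_pocket2 (a point): centre of the floor of tray_two's +x pocket (axes as the tray's)
- petri_dish: bystander: clear lidded dish, 59 mm in diameter, 16 mm high, origin at the centre of its underside
- timer: bystander: white bench timer lying flat, 60 x 62 x 17 mm, origin at the centre of its underside
- stopper: bystander: black tapered stopper, 27 mm in diameter, 24 mm high, origin at the centre of its underside
There are look-alikes about, which are no part of the job. What is shaped like the tray_two but white is not meant.

How it is judged (in metres and radians):
On the way, in this order (a step that is already met when the one before it is completed fails the run):
1. the single vial stands upright in the free pocket of the tray with two (distance between vial_c and tray_two_pocket0 below 0.016 m and angle between vial_c's own z axis and vertical below 0.12 rad), for 0.2 s.
2. the emptied tray sits home on the spare tray (horizontal distance between tray_one and tray_spare below 0.009 m and z of tray_one in the frame of tray_spare between 0.018 and 0.0215 m and angle between the x axis of tray_one and the x axis of tray_spare, either way round below 0.15 rad and angle between the z axis of tray_one and the z axis of tray_spare, either way round below 0.04 rad), for 0.2 s.
At the end, for the whole second after the job is handed in: The vials rest upright (0.12 rad) in tray_two's pockets, a and b in their own, c in the free one (16 mm from floor centre). tray_one nests on tray_spare: 9 mm sideways, 18-21.5 mm up, axes within 0.15 rad either way, parallel in 0.04. tray_two and tray_spare stand flat on the desk (all of step 1 and all of step 2 and distance between vial_a and tray_two_pocket1 below 0.016 m and angle between each of vial_a, vial_b's own z axis and vertical below 0.12 rad and distance between vial_b and tray_two_pocket2 below 0.016 m and height (world z) of each of tray_two, tray_spare below 0.004 m and angle between each of tray_two, tray_spare's own z axis and vertical below 0.04 rad and linear speed of each of vial_a, vial_b, vial_c, tray_one, tray_two below 0.02 m/s); the robot touches nothing.
It fails at once if a vial tipped over (more than 0.6 rad) (angle between any of vial_a, vial_b, vial_c's own z axis and vertical above 0.6 rad).
It fails at once if the single vial or the emptied tray dropped (falling free faster than 0.6 m/s, about 18 mm) ((linear speed of vial_c above 0.6 m/s and contact force between vial_c and the fingers below 0.01 N) or (linear speed of tray_one above 0.6 m/s and contact force between tray_one and the fingers below 0.01 N)).
It fails at once if the petri dish, timer or stopper moved more than 20 mm (distance of any of petri_dish, timer, stopper from where it was at the start of the episode above 0.02 m).
It also fails if it takes over 51 s, if anything falls off the work surface, if the arm or the gripper's body presses on something with over 40 N, if the wrist force passes 120 N, or if a joint passes its speed limit or range.

ROBOT

A 6-joint arm with a two-finger parallel gripper is mounted at the origin on the work surface; the furniture and walls round the work are solid. World frame = base frame: x ahead of the robot, y to its left, z up, the work surface at z = 0. Lengths are in mm, angles in rad, forces in N, time in s.
With the tool pointing down it reaches from about 250 to 775 mm from the base axis. Payload 4 kg.
Tool frame: the origin (TCP) lies midway between the tips of the shut fingers; the grasp point (between the pads) lies behind it (pinch_z is the z of the grasp point in the tool frame, in mm); z points along the fingers, y is the line along which they close (so a half turn about z gives the same grasp; the last joint's range is limited). The gripper opens to 85 mm and grips with 20 to 120 N. Pads are 22 mm wide; open, the fingers measure 114 mm over their backs; the gripper's body (76 mm by 85 mm) begins 54 mm behind the grasp point. The pads swing forward as they close: fully open they stand 13 mm farther back than shut.
Start: joints at [1.238, 0.087, 1.371, -0, 1.684, -0.103], TCP at [125.288, 535.556, 231.341] pointing down, gripper open.
Joint ranges: [-3.1, 3.1], [-0.76, 2.03], [0.27, 2.55], [-1.08, 4.22], [0.17, 2.65], [-2.57, 2.57]. Speed limits (rad/s): [2.79, 2.79, 3.14, 3.14, 3.14, 3.14].

INTERFACE

Orientations are given as a unit quaternion [x, y, z, w].
In Python, from rig import * gives the robot as it stands.
- The arm moves only by the tool carry_out, never from a script. Its argument "steps" is a list of rows, each a list of 7 numbers: the shift along the world's x, y, z in units of 300 mm (1.0 is 300 mm), then the turn, a rotation vector about the world's x, y, z in units of pi rad (1.0 is pi rad), then the finger opening in mm, from 0 to 85.4. A call has 1 to 12 rows; each row shifts and turns the commanded pose from where the row before left it; what a row does not reach is not made up. A row lasts 1/8 s, in which the tool goes at most 62.5 mm and 10.7 degrees, less where a joint would pass 70% of its speed; a pose out of reach is approached as far as the arm can. A call with a number of a shift or a turn outside -1 to 1 is refused whole. A call with a gripper value outside its range is refused whole. The fingers move at their own pace and stop on an object; the grip force is fixed at half the most. Time passes only in rows, so rows that do not move let the fingers close. It gives the time, the measured TCP pose, the force, the opening and the grip force at its end, in the units of the state.
- get_state(): the state, without advancing time (a new reading comes with each control period).
- read_camera(name): name is "scene" or "top" or "wrist"; returns (picture, depth): 420x560x3 uint8, red, green, blue; 420x560 float32, mm along the optical axis (not along the pixel's ray), 0 where there is no reading.
- camera_model(name): a dict with "K" (3x3 intrinsics, pixels), "k1" (the pictures are not rectified: a ray, as slopes to the right and down, at radius r is drawn at 1 + k1 r^2 times it, then the intrinsics apply), "world_from_camera" (4x4, takes a point from camera to world coordinates). Camera axes: x right, y up, looking along -z (the intrinsics and any distortion apply to the point x, -y, -z); pixel columns grow to the right and rows downward; lengths in mm; the calibration is good to about 2 mm. A picture is of the moment at which its call begins: read the wrist's pose just before it. camera_model takes no time and is no camera call; for the wrist camera it gives the pose at the moment of the call.
- hand_in(): hands the job in; it is judged then, once.
Trained networks look in the newest picture that a camera, given by its name, has taken for a name from the list of things; names that differ only in an ending like _2 or _b are one class to them, and where a whole thing is asked for, a point or a joint stands for the part that bears it (a point fixed in the world has none). Each returns a list of dicts, best first, with "score" (0 to 1); they miss things now and then, are a little off and sometimes report something else, mostly with a low value. They report only what shows in the picture. A call takes as long as a camera call. They do not tell look-alikes from the thing itself.
- recognise(camera, name): "bbox" ([left, top, width, height] in pixels, round what is visible of it).
- cut_out(camera, name): "region" (420x560 bool, what is visible of it) and "bbox" ([left, top, width, height] in pixels, round what is visible of it).
- mark_of(camera, name): "uv" ([column, row] in pixels: a listed point, or the origin of a listed thing).
The state is a dict: "time_s": time; "joint_pos": joint angles; "dq": joint speeds; "joint_efforts": joint torques, N m; "tcp_pos": TCP position; "eef_rot": TCP orientation; "force": force on the tool from outside, world axes, zero at the start; "ft_torque": the same for the moment, N m; "width": opening from 0.0 (shut) to 1.0 (fully open); "grasp_force": force on a finger pad.
Only numpy, scipy, OpenCV 4.12 (cv2) and the standard library are available. Lean on these libraries where they do the work, as an engineer would, in place of code of your own. Each camera call takes 0.05 s, during which the arm holds its last target. There are 200 camera calls.

## Working session

There is one attempt and no reset: what is moved stays moved. The work goes in short steps, Python scripts to look and compute and a tool call to move; the robot and the scene stay as the last step left them, time stands still between calls to the robot, and variables do not carry over. Pictures are saved under pics/ and viewed, at most 10 in all, crops included, and the job is handed in when it is done.

Besides the shell and the picture viewer there is one more tool, called after "Request:" as name([rows], argument=value, ...), one row to a line, values as JSON. carry_out: Moves the arm, as the interface text tells. Shifts and turns lie within -1 to 1; 1 stands for 300 mm of shift or pi rad of turn. Its arguments: {"type":"object","properties":{"steps":{"type":"array"}},"required":["steps"]}

```bash
ls; mkdir -p pics; python3 - <<'E'
from rig import *
import cv2,numpy as np
s=get_state();print({k:s[k] for k in s if k in('time_s','tcp_pos','eef_rot','width','pinch_z','grasp_force')}, s.keys())
ims=[]
for c in("top","scene"):
    p,d=read_camera(c);np.savez(f'pics/{c}0.npz',p=p,d=d)
    cv2.imwrite(f'pics/{c}0.png',p[:,:,::-1])
    m=camera_model(c);print(c,m)
E
```

```text
pics
{'time_s': 0.0, 'tcp_pos': array([125.11693487, 535.04564465, 230.12018109]), 'eef_rot': array([ 1.14661753e-01,  9.93403940e-01, -1.11022286e-03, -2.48555873e-04]), 'grasp_force': 0.0, 'width': 0.997618940697655} dict_keys(['time_s', 'joint_pos', 'dq', 'joint_efforts', 'tcp_pos', 'eef_rot', 'force', 'ft_torque', 'grasp_force', 'width'])
top {'K': array([[406.43734792,   0.        , 287.24198944],
       [  0.        , 406.43734792, 205.53469061],
       [  0.        ,   0.        ,   1.        ]]), 'k1': -0.05537031807041246, 'world_from_camera': array([[-1.20959664e-01,  9.72464661e-01, -1.99201513e-01,
         3.63704648e+02],
       [-9.92647905e-01, -1.17619191e-01,  2.85632912e-02,
        -2.31997640e+02],
       [ 4.34687046e-03,  2.01191971e-01,  9.79542187e-01,
         8.99191273e+02],
       [ 0.00000000e+00,  0.00000000e+00,  0.00000000e+00,
         1.00000000e+00]])}
scene {'K': array([[469.24984665,   0.        , 272.20970113],
       [  0.        , 469.24984665, 209.54424659],
       [  0.        ,   0.        ,   1.        ]]), 'k1': -0.08980678475957987, 'world_from_camera': array([[ 7.02995192e-01,  4.86182902e-01, -5.19060638e-01,
         9.42987640e+01],
       [-7.11168768e-01,  4.74339612e-01, -5.18884299e-01,
        -7.07229922e+02],
       [-6.06165254e-03,  7.33912882e-01,  6.79216562e-01,
         6.09604160e+02],
       [ 0.00000000e+00,  0.00000000e+00,  0.00000000e+00,
         1.00000000e+00]])}
```

View pics/top0.png

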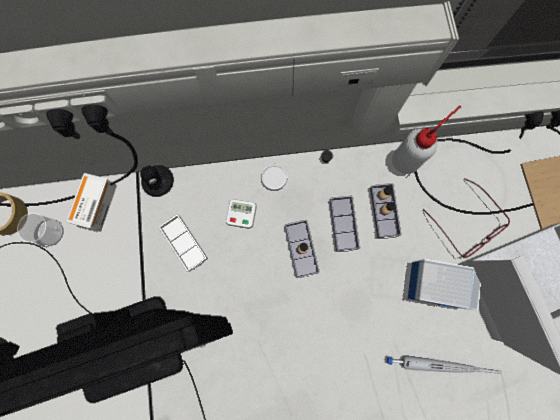

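View pics/scene0.png

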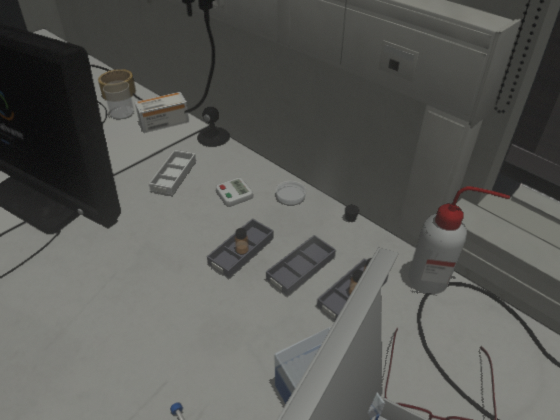

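```bash
cat > h.py <<'E'
from rig import *
import cv2,numpy as np
def rays(m,uv):
    K=m["K"];d=(np.asarray(uv,float).reshape(-1,2)-[K[0,2],K[1,2]])/[K[0,0],K[1,1]]
    q=d.copy()
    for _ in range(10): q=d/(1+m["k1"]*(q**2).sum(1,keepdims=True))
    return np.c_[q[:,0],-q[:,1],-np.ones(len(q))]
def world(m,uv,dep):
    T=m["world_from_camera"];return (rays(m,uv)*np.reshape(dep,(-1,1)))@T[:3,:3].T+T[:3,3]
def atz(m,uv,z):
    T=m["world_from_camera"];r=rays(m,uv)@T[:3,:3].T;return T[:3,3]+r*((z-T[2,3])/r[:,2:])
def cloud(m,d,reg):
    v,u=np.nonzero(reg&(d>0));return world(m,np.c_[u,v],d[v,u])
def rect(P):
    (c,s,a)=cv2.minAreaRect(P[:,:2].astype(np.float32))
    if s[0]<s[1]: a+=90;s=s[::-1]
    a=(a+90)%180-90
    return np.round(c,1),np.round(s,1),round(a,2)
E
python3 - <<'E'
from h import *
p,d=read_camera("top");m=camera_model("top")
D=cloud(m,d,np.ones(d.shape,bool))
G=np.full((420,560,3),np.nan);v,u=np.nonzero(d>0);G[v,u]=D
for uv in[(180,310),(230,325),(140,330),(100,390),(450,50),(415,150),(430,290),(270,290),(330,300),(270,130),(340,150)]:print(uv,G[uv[1],uv[0]].round())
for r in cut_out("top","tray_two"):
    P=cloud(m,d,r["region"]);z=P[:,2]
    Q=P[(z>15)&(z<30)]
    print("tray",r["score"],r["bbox"],rect(Q),np.median(z).round(1))
for n in("vial_a","petri_dish","timer","stopper","tray_two_pocket0","tray_one","tray_spare"):
    for r in mark_of("top",n): print(n,round(r["score"],2),np.round(r["uv"],1),atz(m,r["uv"],0).round(1)[0,:2])
for r in cut_out("top","vial_a"):
    P=cloud(m,d,r["region"]);Q=P[P[:,2]>44];print("vial",r["score"],r["bbox"],len(Q),Q.mean(0).round(1),(Q.min(0)+Q.max(0))/2)
E
```

```text
(180, 310) [349. -44. 169.]
(230, 325) [ 307. -115.   72.]
(140, 330) [333. -34. 345.]
(100, 390) [203. 174.  17.]
(450, 50) [ 675. -514.  369.]
(415, 150) [ 603. -524.  127.]
(430, 290) [ 326. -516.   86.]
(270, 290) [ 365. -198.   -2.]
(330, 300) [ 328. -325.    2.]
(270, 130) [ 741. -240.  -22.]
(340, 150) [ 663. -396.   -1.]
tray 0.7 [371.9, 182.2, 32.1, 57.5] (array([ 507. , -471.3]), array([121.5,  51.3]), -1.1) 9.1
tray 0.6 [160.6, 216.0, 45.9, 59.1] (array([489.4, -20.6]), array([121.9,  50.9]), 28.41) 8.1
vial_a 0.6 [382.4 195.3] [ 544.2 -476.5]
vial_a 0.5 [303.5 249.1] [ 444.6 -282. ]
vial_a 0.45 [384.6 209.3] [ 511.5 -476. ]
petri_dish 0.78 [272.9 179.7] [ 610.4 -232.9]
petri_dish 0.27 [380.5 209.7] [ 511.7 -466.6]
timer 0.97 [239.4 212.7] [ 543.2 -149.3]
timer 0.26 [382.3 193.7] [ 547.9 -476.9]
stopper 0.52 [328.5 162.5] [ 636.  -365.2]
tray_two_pocket0 0.96 [177.6 230.4] [519.6  -7.8]
tray_two_pocket0 0.94 [190.5 257.3] [456.4 -32.1]
tray_two_pocket0 0.92 [187.  244.5] [485.6 -26.5]
tray_two_pocket0 0.82 [385.8 226.8] [ 471.6 -471.9]
tray_two_pocket0 0.7 [382.3 209.2] [ 512.3 -470.8]
tray_one 0.67 [301.8 249. ] [ 445.3 -278.3]
tray_one 0.46 [272.8 178.4] [ 613.5 -233.1]
tray_spare 0.7 [341.2 223.9] [ 490.3 -373.2]
vial 0.62 [299.5, 242.7, 8.1, 8.2] 55 [ 444.  -279.3   54.2] [ 444.40811334 -279.58712083   51.69337885]
vial 0.45 [375.4, 186.6, 16.7, 12.7] 66 [ 543.1 -473.8   53.8] [ 543.83295542 -474.26850861   51.0628975 ]
```

```bash
python3 - <<'E'
from h import *
H=np.full((18,14),-99.)
for c in("top","scene"):
    f=np.load(f'pics/{c}0.npz');m=camera_model(c);P=cloud(m,f['d'],f['d']>0)
    i=((P[:,0]+100)//50).astype(int);j=((P[:,1]+300)//50).astype(int)  # y -300..
    k=(i>=0)&(i<18)&(j>=0)&(j<14);np.maximum.at(H,(i[k],j[k]),P[k,2])
print("y:",[-300+50*j for j in range(14)])
for i in range(18):print(-100+50*i,H[i].astype(int))
f=np.load('pics/scene0.npz');m=camera_model("scene");P=cloud(m,f['d'],f['d']>0)
k=(P[:,2]>150)&(P[:,0]<600);print(P[k].min(0),P[k].max(0))
E
```

```text
y: [-300, -250, -200, -150, -100, -50, 0, 50, 100, 150, 200, 250, 300, 350]
-100 [-99 -99 -99 -99 -99 -99 -99 -99 -99 -99 -99 -99 -99 -99]
-50 [-99 -99 -99 -99 -99 -99 -99 -99 -99 -99 -99 -99 -99 -99]
0 [  2   2   2 -99 -99 -99 -99 -99 -99 -99 -99 -99 -99 -99]
50 [  3   3   2   2   1 -99 -99 -99 -99 -99 -99 -99 -99 -99]
100 [  5   4   4   4   4  13   4   4   4   3   3   1 -99 -99]
150 [  4   4   4   5   4   8   4   8  17  19  17  82 110   3]
200 [  5   4   4   4   4   8  69  95 358 357  82  83 -99 -99]
250 [  5   4   4 265 359 361 361 361 361 357 -99 -99   4  63]
300 [  4   4   4 360 361 361 359 357 346 318 -99   3  18  71]
350 [ 26   5   4   4 312 308 288  20 184 183   7   5   4   5]
400 [58  5  4  4 26 28  3  4  5  5  7  4  4  5]
450 [56 26  4  4 26 26 26  4  5  5  5 10  5  5]
500 [29 25 20 20  4 26 27  5  5 60 76 78 77  7]
550 [19 18 18 18  4 23  4  4 59 60 77 78 78 50]
600 [ 20  19   4   4   5  11 337 338  61  61  10  10  50  51]
650 [396 396 396 395 395 396 395 395 395 364 268   4   4   3]
700 [431 438 449 456 467 475 485 490 443 225 227 226 226 215]
750 [-99 -99 -99 -99 -99 -99 -99 -99 -99 -99 -99 -99 -99 -99]
[ 187.72693673 -632.65766813  150.00672337] [599.73356575 721.79278798 359.42379622]
```

```bash
python3 - <<'E'
from h import *
for c in("top","scene"):
    f=np.load(f'pics/{c}0.npz');m=camera_model(c);P=cloud(m,f['d'],f['d']>0)
    for lo,hi in((340,380),(250,340),(150,250),(60,150)):
        k=(P[:,2]>lo)&(P[:,2]<hi)&(P[:,0]<420)&(P[:,1]>-400);Q=P[k]
        if len(Q)==0: continue
        o=np.argsort(Q[:,1])[:300:60];print(c,lo,Q[o].round().tolist())
f=np.load('pics/top0.npz');p,d=f['p'],f['d'];m=camera_model("top")
g=p.astype(int);G=np.zeros((420,560,3));v,u=np.nonzero(d>0);G[v,u]=cloud(m,d,d>0)
z=G[...,2]
# wide window per tray from tops
for n,(cx,cy) in dict(one=(445,-279),spare=(490,-373),two=(507,-471)).items():
    k=(d>0)&(abs(G[...,0]-cx)<75)&(abs(G[...,1]-cy)<40)&(z>14)&(z<32)
    k=cv2.morphologyEx(k.astype(np.uint8),cv2.MORPH_OPEN,np.ones((2,2)))>0
    print(n,rect(G[k]),k.sum(),np.percentile(z[k],[50,90]))
k=(abs(G[...,0]-400)<30)&(abs(G[...,1]+200)<60);print('desk z',np.median(z[k]))
E
```

```text
top 340 [[313.0, -114.0, 351.0], [323.0, -110.0, 342.0], [331.0, -107.0, 356.0], [339.0, -105.0, 341.0], [325.0, -102.0, 359.0]]
top 250 [[306.0, -115.0, 253.0], [314.0, -113.0, 256.0], [319.0, -112.0, 304.0], [324.0, -111.0, 310.0], [329.0, -108.0, 273.0]]
top 150 [[300.0, -117.0, 153.0], [301.0, -114.0, 225.0], [316.0, -113.0, 226.0], [324.0, -109.0, 231.0], [334.0, -106.0, 249.0]]
top 60 [[295.0, -118.0, 85.0], [307.0, -115.0, 150.0], [320.0, -110.0, 83.0], [281.0, -67.0, 79.0], [275.0, -37.0, 80.0]]
scene 340 [[310.0, -116.0, 348.0], [319.0, -114.0, 344.0], [318.0, -113.0, 355.0], [329.0, -112.0, 344.0], [306.0, -110.0, 351.0]]
scene 250 [[311.0, -119.0, 268.0], [308.0, -117.0, 336.0], [308.0, -116.0, 306.0], [310.0, -116.0, 329.0], [313.0, -115.0, 290.0]]
scene 150 [[304.0, -121.0, 215.0], [297.0, -118.0, 192.0], [311.0, -118.0, 226.0], [303.0, -117.0, 223.0], [296.0, -117.0, 174.0]]
scene 60 [[295.0, -122.0, 77.0], [297.0, -120.0, 148.0], [293.0, -119.0, 74.0], [301.0, -118.0, 78.0], [304.0, -118.0, 141.0]]
one (array([ 238.9, -178. ]), array([586.6, 104.6]), -26.58) 226 [12.8077559  24.72669552]
spare (array([ 257.1, -230.8]), array([682.9, 105.8]), -33.11) 300 [19.44385179 24.785124  ]
two (array([ 261. , -281.1]), array([759. , 111.7]), -38.75) 362 [21.19044306 25.60287009]
desk z 0.21618098617625492
```

Request:
carry_out([
  [0, 0, 0.2, 0, 0, 0, 85],
  [0, 0, 0.2, 0, 0, 0, 85],
  [0, 0, 0.2, 0, 0, 0, 85],
  [0, 0, 0.2, 0, 0, 0, 85],
])

```text
time_s: 1.1
tcp_pos: [125.1, 535.2, 473.6]
eef_rot: [0.115, 0.993, 0.001, 0.0]
force: [0.3, 1.0, -0.3]
width: 0.999
grasp_force: 0.0
```

```bash
python3 - <<'E'
import numpy as np
az=np.radians(np.linspace(76.8,-36.5,19));r=np.r_[550,530,510,np.full(12,500),515,535,555,572]
P=np.round(np.c_[r*np.cos(az),r*np.sin(az)]/300,2);print(np.round(np.diff(P,axis=0),2).tolist(), P[-1]*300, np.linalg.norm(np.diff(P,axis=0),axis=1).max()*300)
E
```

```text
[[0.17, -0.11], [0.15, -0.14], [0.15, -0.12], [0.14, -0.1], [0.14, -0.12], [0.12, -0.14], [0.11, -0.15], [0.09, -0.16], [0.07, -0.17], [0.06, -0.17], [0.03, -0.18], [0.02, -0.18], [-0.01, -0.19], [-0.03, -0.18], [0.01, -0.19], [-0.01, -0.2], [-0.03, -0.21], [-0.07, -0.2]] [ 459. -339.] 63.639610306789294
```

Request:
carry_out([
  [0.17, -0.11, 0, 0, 0, -0.0516, 85],
  [0.15, -0.14, 0, 0, 0, -0.0516, 85],
  [0.15, -0.12, 0, 0, 0, -0.0516, 85],
  [0.14, -0.1, 0, 0, 0, -0.0516, 85],
  [0.14, -0.12, 0, 0, 0, -0.0516, 85],
  [0.12, -0.14, 0, 0, 0, -0.0516, 85],
  [0.11, -0.15, 0, 0, 0, -0.0516, 85],
  [0.09, -0.16, 0, 0, 0, -0.0516, 85],
  [0.07, -0.17, 0, 0, 0, -0.0516, 85],
  [0.06, -0.17, 0, 0, 0, -0.0516, 85],
  [0.03, -0.18, 0, 0, 0, -0.0516, 85],
  [0.02, -0.18, 0, 0, 0, -0.0516, 85],
])

```text
time_s: 2.6
tcp_pos: [500.6, 11.7, 471.1]
eef_rot: [0.887, 0.462, 0.0, 0.0]
force: [0.5, 0.4, -0.2]
width: 1.001
grasp_force: 0.0
```

Request:
carry_out([
  [-0.01, -0.19, 0, 0, 0, -0.0516, 85],
  [-0.03, -0.18, 0, 0, 0, -0.0516, 85],
  [0.01, -0.19, 0, 0, 0, -0.0516, 85],
  [-0.01, -0.2, -0.1, 0, 0, -0.0516, 85],
  [-0.03, -0.2, -0.1, 0, 0, -0.0516, 85],
  [-0.07, -0.19, -0.1, 0, 0, -0.0516, 85],
  [0, 0, -0.1, 0, 0, 0, 85],
  [0, 0, 0, 0, 0, 0, 85],
])

```text
time_s: 3.6
tcp_pos: [459.8, -318.4, 354.6]
eef_rot: [1.0, -0.004, -0.003, -0.002]
force: [0.4, -0.5, 0.5]
width: 0.993
grasp_force: 0.0
```

```bash
python3 - <<'E'
from h import *
s=get_state();print(s['time_s'],s['tcp_pos'],s['joint_pos'].round(3) if hasattr(s['joint_pos'],'round') else s['joint_pos'])
m=camera_model("wrist");p,d=read_camera("wrist");np.savez('pics/w1.npz',p=p,d=d,T=m["world_from_camera"]);cv2.imwrite('pics/w1.png',p[:,:,::-1])
print(m["world_from_camera"].round(2),m["K"][0,0])
for r in cut_out("wrist","tray_two"):
    P=cloud(m,d,r["region"]);Q=P[(P[:,2]>14)&(P[:,2]<32)];print("tray",r["score"],np.round(r["bbox"]),rect(Q))
for n in("vial_a","tray_two_pocket0","tray_one"):
    for r in mark_of("wrist",n): print(n,round(r["score"],2),np.round(r["uv"],1),atz(m,r["uv"],7).round(1)[0,:2])
E
```

```text
3.6 [ 459.77333444 -318.35616505  354.64163726] [-0.707  0.123  1.089  0.     1.937  0.871]
[[-1.0000e-02  9.4000e-01  3.3000e-01  5.4394e+02]
 [-1.0000e+00 -0.0000e+00 -1.0000e-02 -3.2023e+02]
 [-0.0000e+00 -3.3000e-01  9.4000e-01  4.9690e+02]
 [ 0.0000e+00  0.0000e+00  0.0000e+00  1.0000e+00]] 376.84562756014464
tray 0.6 [386.  58.  52. 105.] (array([ 507.2, -473.7]), array([120.7,  51.4]), -1.01)
vial_a 0.78 [411.3 109.3] [ 509.9 -477.3]
vial_a 0.74 [413.7  80. ] [ 545.4 -477. ]
vial_a 0.57 [260.5 159.5] [ 446.  -284.4]
vial_a 0.38 [412.1  83.6] [ 541.1 -475.4]
tray_two_pocket0 0.9 [ 78.9 153.6] [456.5 -41.8]
tray_two_pocket0 0.86 [405.6 142.6] [ 467.6 -473.8]
tray_two_pocket0 0.84 [409.7 107.5] [ 512.1 -475. ]
tray_two_pocket0 0.7 [ 61.8 126.8] [492.2 -24.9]
tray_two_pocket0 0.65 [410.6  81.7] [ 543.3 -473.3]
tray_two_pocket0 0.6 [ 43.6 104.8] [520.7  -5.6]
tray_one 0.55 [255.9 158.9] [ 446.8 -278.4]
```

View pics/w1.png

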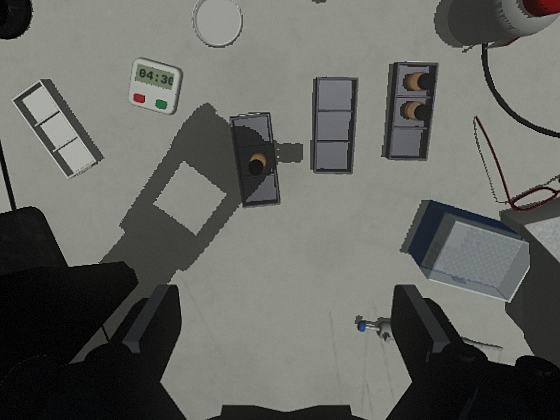

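The wrist view shows tray_one at (254,160) with its vial at (257,160). The empty spare is at (334,125). tray_two is at (408,110), with its free pocket at the near end, (405,143).

```bash
cat >> h.py <<'E'
def trays(cam,m,d,guess,zlo=16,zhi=31,pad=(72,36)):
    P=cloud(m,d,d>0)
    for n,(cx,cy) in guess.items():
        k=(abs(P[:,0]-cx)<pad[0])&(abs(P[:,1]-cy)<pad[1])
        Q=P[k&(P[:,2]>zlo)&(P[:,2]<zhi)]
        V=P[k&(P[:,2]>42)&(P[:,2]<60)]
        print(cam,n,rect(Q),len(Q),'top z',np.percentile(Q[:,2],90).round(1))
        if len(V)>20:
            c=V[:,:2]; print('   cap pts',len(V),((c.min(0)+c.max(0))/2).round(1),np.median(c,0).round(1))
E
python3 - <<'E'
from h import *
g=dict(one=(445,-281),spare=(490,-376),two=(507,-473))
f=np.load('pics/w1.npz');m=camera_model("wrist");trays('w',m,f['d'],g)
f=np.load('pics/top0.npz');trays('t',camera_model("top"),f['d'],g)
E
```

```text
w one (array([ 451. , -280.3]), array([120.2,  50.4]), 6.03) 1065 top z 30.0
   cap pts 162 [ 450.6 -283.5] [ 454.7 -285.1]
w spare (array([ 495.1, -380.9]), array([119.3,  50.6]), -0.86) 993 top z 30.6
w two (array([ 512.3, -475.5]), array([120.6,  51.5]), -0.78) 1304 top z 30.5
   cap pts 299 [ 531.2 -475.9] [ 525.5 -471.6]
t one (array([ 445.4, -277.5]), array([120.8,  50.1]), 5.88) 294 top z 25.8
   cap pts 59 [ 445.4 -279.2] [ 444.3 -279.3]
t spare (array([ 489.1, -377.9]), array([120.5,  50.7]), -0.68) 309 top z 25.3
t two (array([ 506.8, -472. ]), array([121.4,  50.8]), -2.07) 382 top z 25.9
   cap pts 144 [ 526.9 -474. ] [ 526.3 -473.3]
```

```bash
python3 - <<'E'
from h import *
g=dict(one=(447,-281),spare=(490,-379),two=(507,-473))
for i in range(3):
    m=camera_model("wrist");s=get_state();p,d=read_camera("wrist");print(s['tcp_pos'].round(1),m["world_from_camera"][:3,3].round(1));trays('w',m,d,g)
E
```

```text
[ 461.6 -317.9  360.6] [ 544.5 -318.5  503.5]
w one (array([ 445.8, -278.4]), array([121.3,  50.2]), 5.89) 898 top z 24.7
   cap pts 197 [ 445.7 -281.3] [ 447.  -281.1]
w spare (array([ 489.4, -379. ]), array([119.3,  50.7]), -0.81) 928 top z 24.6
w two (array([ 506.9, -473.9]), array([120.5,  51.7]), -0.58) 1214 top z 24.8
   cap pts 463 [ 526.5 -476.4] [ 535.7 -475.3]
[ 461.5 -317.9  360.3] [ 544.5 -318.5  503.3]
w one (array([ 445.6, -278.3]), array([121.6,  50.5]), 5.86) 895 top z 24.7
   cap pts 194 [ 445.6 -281.2] [ 446.8 -281.2]
w spare (array([ 489.4, -378.9]), array([120.7,  50.5]), -0.9) 908 top z 24.7
w two (array([ 506.7, -473.8]), array([120.5,  51.4]), -0.7) 1212 top z 24.9
   cap pts 469 [ 527.  -476.7] [ 518.4 -475.5]
[ 461.4 -317.9  359.9] [ 544.5 -318.6  502.8]
w one (array([ 445.8, -278.3]), array([121.1,  50.4]), 5.84) 910 top z 24.8
   cap pts 196 [ 445.4 -280.6] [ 446.7 -281.2]
w spare (array([ 489.3, -379.1]), array([121. ,  50.7]), -0.83) 934 top z 24.7
w two (array([ 507.7, -473.7]), array([119. ,  51.5]), -1.04) 1199 top z 25.0
   cap pts 467 [ 527.  -477.1] [ 519.2 -475.4]
```

Request:
carry_out([
  [-0.013, 0.03, -0.15, 0, 0, 0, 50],
  [-0.013, 0.03, -0.15, 0, 0, 0, 50],
  [-0.013, 0.03, -0.15, 0, 0, 0, 50],
  [-0.013, 0.035, -0.15, 0, 0, 0, 50],
  [0, 0, -0.15, 0, 0, 0, 50],
  [0, 0, 0, 0, 0, 0, 50],
  [0, 0, 0, 0, 0, 0, 50],
])

```text
time_s: 4.88
tcp_pos: [446.3, -281.5, 135.3]
eef_rot: [1.0, -0.003, 0.001, 0.001]
force: [-0.6, -0.3, 0.4]
width: 0.585
grasp_force: 0.0
```

```bash
python3 - <<'E'
from h import *
for i in range(2):
    m=camera_model("wrist");s=get_state();p,d=read_camera("wrist");print(s['tcp_pos'].round(1),s['eef_rot'].round(4),s['width'])
    P=cloud(m,d,d>0);V=P[(abs(P[:,0]-445)<30)&(abs(P[:,1]+280)<30)&(P[:,2]>30)&(P[:,2]<65)]
    if len(V): print(len(V),V.min(0).round(1),V.max(0).round(1),np.median(V,0).round(1))
    trays('w',m,d,dict(one=(446,-278)))
print([ (np.round(r["bbox"]),r["score"]) for r in recognise("wrist","vial_c")])
E
```

```text
[ 446.3 -281.5  135.3] [ 1.     -0.0029  0.0013  0.0011] 0.5851462252958677
1038 [ 436.6 -291.6   30. ] [ 456.5 -269.8   57. ] [ 449.3 -280.8   53.7]
w one (array([ 446.2, -278.3]), array([119.8,  50.3]), 5.88) 2930 top z 24.6
   cap pts 711 [ 445.6 -281.1] [ 447.3 -280.8]
[ 446.7 -281.9  136.1] [ 1.     -0.003   0.0021  0.0017] 0.5870035178053309
1029 [ 437.  -292.1   30. ] [ 456.5 -270.    56.7] [ 449.4 -281.2   53.6]
w one (array([ 446.1, -278.3]), array([119.9,  50.2]), 5.88) 2925 top z 24.6
   cap pts 701 [ 445.7 -280.8] [ 447.2 -281.2]
[(array([537., 102.,  23.,  34.]), 0.69), (array([269., 192.,  30.,  45.]), 0.67), (array([548.,  50.,  11.,  32.]), 0.58)]
```

Request:
carry_out([
  [0, 0, -0.12, 0, 0, 0, 50],
  [0, 0, -0.12, 0, 0, 0, 50],
  [0, 0, -0.08, 0, 0, 0, 50],
  [0, 0, -0.028, 0, 0, 0, 50],
  [0, 0, 0, 0, 0, 0, 50],
  [0, 0, 0, 0, 0, 0, 15],
  [0, 0, 0, 0, 0, 0, 15],
  [0, 0, 0, 0, 0, 0, 15],
  [0, 0, 0, 0, 0, 0, 15],
])

```text
time_s: 6.15
tcp_pos: [446.3, -281.6, 30.5]
eef_rot: [1.0, -0.003, 0.001, 0.001]
force: [0.1, 0.4, 6.4]
width: 0.23
grasp_force: 58.7
```

Request:
carry_out([
  [0, 0, 0.02, 0, 0, 0, 15],
  [0, 0, 0.05, 0, 0, 0, 15],
  [0, 0, 0.1, 0, 0, 0, 15],
  [0, 0, 0.1, 0, 0, 0, 15],
  [0, 0, 0, 0, 0, 0, 15],
])

```text
time_s: 6.78
tcp_pos: [447.0, -282.2, 113.6]
eef_rot: [1.0, -0.003, 0.003, 0.002]
force: [0.6, -0.2, -0.8]
width: 0.236
grasp_force: 58.7
```

```bash
python3 - <<'E'
from h import *
m=camera_model("wrist");s=get_state();p,d=read_camera("wrist");print(s['tcp_pos'].round(1),s['width'],s['grasp_force'],s['force'])
P=cloud(m,d,d>0);t=s['tcp_pos'];V=P[(abs(P[:,0]-t[0])<20)&(abs(P[:,1]-t[1])<9)&(P[:,2]>50)&(P[:,2]<200)]
print(len(V),np.percentile(V,[0,2,50,98,100],axis=0).round(1))
cv2.imwrite('pics/w2.png',p[:,:,::-1]);trays('w',m,d,dict(one=(446,-278),spare=(489,-379)))
E
```

```text
[ 447.  -282.2  113.6] 0.23619947900753788 58.68096470832825 [ 0.57431117 -0.17832801 -0.81857049]
4778 [[ 437.3 -291.2   90.6]
 [ 439.8 -290.7   95.1]
 [ 454.  -282.2  136.4]
 [ 458.  -273.5  191.4]
 [ 464.8 -273.2  197. ]]
w one (array([ 455.5, -277.3]), array([100.9,  50.2]), 5.86) 2525 top z 24.5
w spare (array([ 490.1, -378.7]), array([119.6,  51.4]), -0.54) 4710 top z 24.4
```

View pics/w2.png

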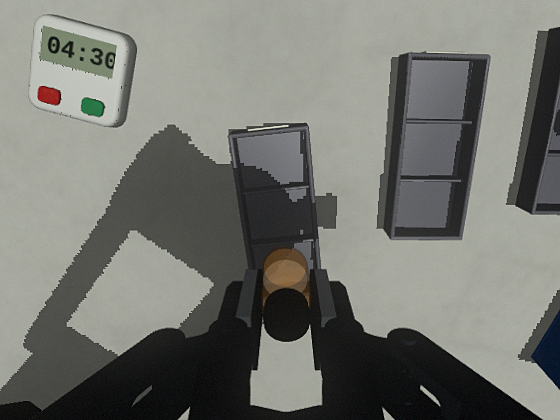

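The vial is held upright in the pads, cap at (287,315). The spare tray is at (440,145) and clear.

Request:
carry_out([
  [0.018, -0.1, 0, 0, 0, 0, 15],
  [0.018, -0.16, 0, 0, 0, 0, 15],
  [0.018, -0.16, 0, 0, 0, 0, 15],
  [0.018, -0.14, 0, 0, 0, 0, 15],
  [0, -0.077, 0, 0, 0, 0, 15],
  [0, 0, 0, 0, 0, 0, 15],
  [0, 0, 0, 0, 0, 0, 15],
])

```text
time_s: 7.7
tcp_pos: [466.5, -470.5, 108.3]
eef_rot: [1.0, -0.003, -0.001, -0.001]
force: [-0.4, 0.8, 0.8]
width: 0.235
grasp_force: 58.7
```

```bash
python3 - <<'E'
from h import *
m=camera_model("wrist");s=get_state();p,d=read_camera("wrist");print(s['tcp_pos'].round(1),s['width'],s['grasp_force'],s['force'].round(1))
cv2.imwrite('pics/w3.png',p[:,:,::-1])
P=cloud(m,d,d>0);V=P[(P[:,2]>40)&(P[:,2]<60)&(abs(P[:,1]+473)<40)&(P[:,0]>490)&(P[:,0]<570)]
for lo,hi in((490,526),(526,570)):
    Q=V[(V[:,0]>lo)&(V[:,0]<hi)];print(np.percentile(Q,[1,99],axis=0).round(1))
p,d=read_camera("top");m=camera_model("top");P=cloud(m,d,d>0)
print(s['time_s'])
trays('w',camera_model("wrist"),np.load('pics/w1.npz')['d']*0+read_camera("wrist")[1],dict(two=(507,-473)))
E
```

```text
[ 466.5 -470.5  108.3] 0.23490119658415948 58.73922944068909 [-0.4  0.8  0.8]
[[ 501.3 -486.7   40.1]
 [ 519.2 -467.6   56.2]]
[[ 533.9 -487.2   40.1]
 [ 553.1 -467.9   56.3]]
7.7
w two (array([ 507.2, -473.9]), array([119.9,  50.5]), -1.11) 3978 top z 24.6
   cap pts 1914 [ 526.2 -477.4] [ 535.7 -477.3]
```

View pics/w3.png

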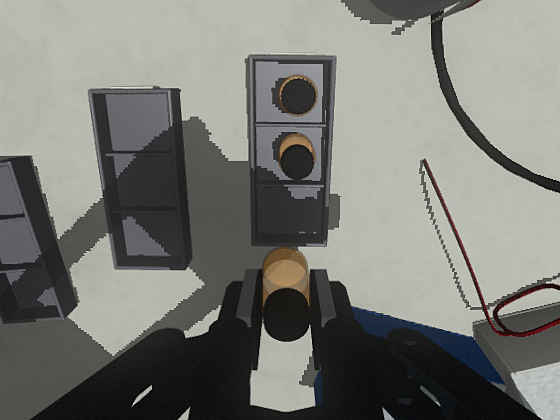

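The free pocket is at (290,212), just ahead of the held vial at (287,290). Vials a and b stand at (297,155) and (297,95).

Request:
carry_out([
  [0.008, -0.008, -0.05, 0, 0, 0, 15],
  [0, 0, -0.1, 0, 0, 0, 15],
  [0, 0, -0.07, 0, 0, 0, 15],
  [0, 0, -0.025, 0, 0, 0, 15],
  [0, 0, 0, 0, 0, 0, 15],
  [0, 0, 0, 0, 0, 0, 15],
  [0, 0, 0, 0, 0, 0, 15],
])

```text
time_s: 8.72
tcp_pos: [469.8, -475.0, 37.6]
eef_rot: [1.0, -0.003, 0.001, 0.001]
force: [-0.8, 0.5, -0.5]
width: 0.232
grasp_force: 58.7
```

Request:
carry_out([
  [-0.001, 0.005, -0.01, 0, 0, 0, 15],
  [0, 0, -0.007, 0, 0, 0, 15],
  [0, 0, 0, 0, 0, 0, 15],
  [0, 0, 0, 0, 0, 0, 15],
])

```text
time_s: 9.22
tcp_pos: [468.9, -472.8, 31.0]
eef_rot: [1.0, -0.003, -0.0, -0.0]
force: [-0.1, -0.7, -0.3]
width: 0.232
grasp_force: 58.7
```

Request:
carry_out([
  [0, 0, -0.003, 0, 0, 0, 15],
  [0, 0, 0, 0, 0, 0, 15],
  [0, 0, 0, 0, 0, 0, 15],
])

```text
time_s: 9.6
tcp_pos: [469.0, -472.9, 30.6]
eef_rot: [1.0, -0.003, 0.0, 0.0]
force: [-0.1, 0.9, 3.0]
width: 0.233
grasp_force: 59.0
```

Request:
carry_out([
  [0, 0, 0, 0, 0, 0, 26],
  [0, 0, 0, 0, 0, 0, 36],
  [0, 0, 0, 0, 0, 0, 36],
  [0, 0, 0.05, 0, 0, 0, 36],
  [0, 0, 0.1, 0, 0, 0, 36],
  [0, 0, 0.15, 0, 0, 0, 50],
  [0, 0, 0.15, 0, 0, 0, 62],
  [0, 0, 0, 0, 0, 0, 62],
])

```text
time_s: 10.6
tcp_pos: [470.9, -475.1, 173.3]
eef_rot: [1.0, -0.003, 0.004, 0.005]
force: [-0.1, -0.3, -0.4]
width: 0.727
grasp_force: 0.0
```

```bash
python3 - <<'E'
from h import *
read_camera("wrist")
m=camera_model("wrist");s=get_state();p,d=read_camera("wrist");print(s['tcp_pos'].round(1),s['width'],s['time_s'])
cv2.imwrite('pics/w4.png',p[:,:,::-1])
P=cloud(m,d,d>0);V=P[(P[:,2]>38)&(P[:,2]<60)&(abs(P[:,1]+473)<40)]
for lo,hi in((450,490),(490,526),(526,570)):
    Q=V[(V[:,0]>lo)&(V[:,0]<hi)];print(len(Q),np.percentile(Q,[1,99],axis=0).round(1))
trays('w',m,d,dict(two=(507,-473),spare=(489.5,-379)))
E
```

```text
[ 470.  -474.1  169.8] 0.7246670302995717 10.65
697 [[ 460.2 -482.7   38.2]
 [ 478.2 -462.9   56.2]]
732 [[ 501.3 -487.6   38.3]
 [ 519.9 -467.3   56.2]]
776 [[ 533.9 -488.    38.2]
 [ 553.6 -467.5   56.5]]
w two (array([ 507.1, -473.9]), array([119.8,  50.4]), -1.08) 2488 top z 24.7
   cap pts 1673 [ 506.  -475.3] [ 510.9 -475.9]
w spare (array([ 490.1, -379.1]), array([119.6,  51. ]), -0.63) 2726 top z 24.4
```

View pics/w4.png

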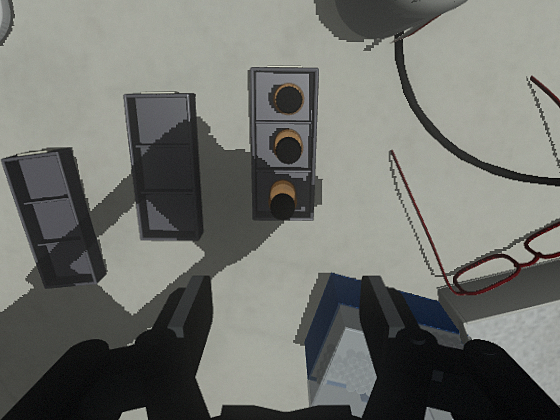

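All three vials stand in tray_two, at (289,97), (289,147) and (282,200). Next is tray_one.

Request:
carry_out([
  [-0.02, 0.1, 0, 0, 0, 0.01, 66],
  [-0.02, 0.16, 0, 0, 0, 0.01, 66],
  [-0.02, 0.17, -0.05, 0, 0, 0.01, 66],
  [-0.02, 0.16, -0.1, 0, 0, 0.004, 66],
  [0, 0.06, -0.1, 0, 0, 0, 66],
  [0, 0, 0, 0, 0, 0, 66],
  [0, 0, 0, 0, 0, 0, 66],
  [0, 0, 0, 0, 0, 0, 66],
])

```text
time_s: 11.7
tcp_pos: [445.8, -279.5, 91.7]
eef_rot: [0.999, 0.05, 0.001, 0.001]
force: [0.2, 0.2, 0.3]
width: 0.772
grasp_force: 0.0
```

```bash
python3 - <<'E'
from h import *
from scipy.spatial.transform import Rotation as R
s=get_state();X=R.from_quat(s['eef_rot']).as_matrix();print(s['tcp_pos'].round(1),s['time_s'],s['width'],np.degrees(np.arctan2(X[1,0],X[0,0])))
m=camera_model("wrist");p,d=read_camera("wrist");trays('w',m,d,dict(one=(446,-278),spare=(489.5,-379)))
m=camera_model("top");p,d=read_camera("top");P=cloud(m,d,d>0)
print(s['force'])
E
```

```text
[ 445.8 -279.5   91.7] 11.7 0.7718075979450534 5.704395784998885
w one (array([ 446.3, -278.4]), array([119.3,  50.3]), 5.91) 4049 top z 24.4
w spare (array([ 490.1, -378.6]), array([119.6,  51.4]), -0.81) 5821 top z 24.4
[0.18020095 0.18771987 0.28677776]
```

Request:
carry_out([
  [0.001, 0.003, -0.05, 0, 0, 0.001, 66],
  [0, 0, -0.1, 0, 0, 0, 66],
  [0, 0, -0.08, 0, 0, 0, 66],
  [0, 0, -0.035, 0, 0, 0, 66],
  [0, 0, -0.012, 0, 0, 0, 66],
  [0, 0, 0, 0, 0, 0, 66],
  [0, 0, 0, 0, 0, 0, 66],
])

```text
time_s: 12.68
tcp_pos: [445.9, -277.4, 8.1]
eef_rot: [0.999, 0.052, 0.001, 0.001]
force: [0.6, -1.0, 0.5]
width: 0.769
grasp_force: 0.0
```

Request:
carry_out([
  [0, -0.002, 0, 0, 0, 0, 55],
  [0, 0, 0, 0, 0, 0, 44],
  [0, 0, 0, 0, 0, 0, 44],
  [0, 0, 0, 0, 0, 0, 44],
  [0, 0, 0, 0, 0, 0, 44],
])

```text
time_s: 13.3
tcp_pos: [445.9, -278.1, 8.2]
eef_rot: [0.999, 0.052, 0.001, 0.001]
force: [-0.9, -0.3, 5.9]
width: 0.57
grasp_force: 64.9
```

Request:
carry_out([
  [0, 0, 0.02, 0, 0, 0, 44],
  [0, 0, 0.04, 0, 0, 0, 44],
  [0, 0, 0.08, 0, 0, 0, 44],
  [0, 0, 0.1, 0, 0, 0, 44],
  [0, 0, 0.06, 0, 0, 0, 44],
  [0, 0, 0, 0, 0, 0, 44],
  [0, 0, 0, 0, 0, 0, 44],
  [0, 0, 0, 0, 0, 0, 44],
])

```text
time_s: 14.3
tcp_pos: [444.4, -276.8, 95.4]
eef_rot: [0.999, 0.052, -0.001, -0.001]
force: [0.3, -0.5, -1.5]
width: 0.57
grasp_force: 64.2
```

```bash
python3 - <<'E'
from h import *
s=get_state();t=s['tcp_pos'];print(t.round(1),s['time_s'],s['width'],s['grasp_force'],s['force'].round(1))
m=camera_model("wrist");p,d=read_camera("wrist");cv2.imwrite('pics/w5.png',p[:,:,::-1])
trays('w',m,d,dict(spare=(489.5,-379)))
P=cloud(m,d,d>0);Q=P[(abs(P[:,0]-t[0])<75)&(abs(P[:,1]-t[1])<36)&(P[:,2]>t[2]-15)&(P[:,2]<t[2]+30)];Q=Q[Q[:,0]>t[0]+20]
print(rect(Q),np.percentile(Q,[1,99],axis=0).round(1))
E
```

```text
[ 444.4 -276.8   95.4] 14.3 0.5696428916272327 64.22416806221008 [ 0.3 -0.5 -1.5]
w spare (array([ 490.1, -378.6]), array([119.7,  51.2]), -0.88) 5695 top z 24.3
(array([ 483.2, -273.5]), array([50.4, 42.6]), -84.07) [[ 464.6 -298.3   92.8]
 [ 505.  -248.4  111.9]]
```

View pics/w5.png

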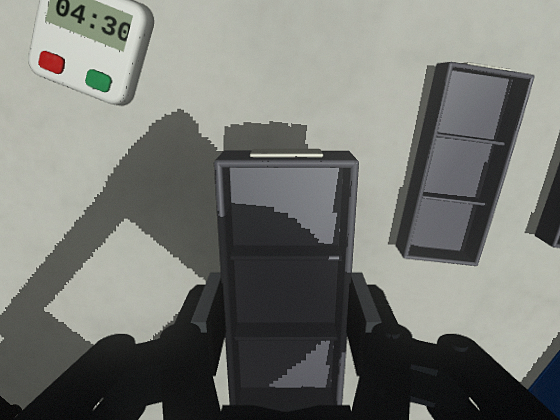

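The tray is held level, far rim at (287,160). The spare lies at (470,165).

Request:
carry_out([
  [0.03, -0.06, 0, 0, 0, -0.01, 44],
  [0.045, -0.11, 0, 0, 0, -0.01, 44],
  [0.045, -0.11, 0, 0, 0, -0.01, 44],
  [0.03, -0.06, 0, 0, 0, -0.0077, 44],
  [0, 0, -0.05, 0, 0, 0, 44],
  [0, 0, -0.05, 0, 0, 0, 44],
  [0, 0, 0, 0, 0, 0, 44],
  [0, 0, 0, 0, 0, 0, 44],
  [0, 0, 0, 0, 0, 0, 44],
  [0, 0, 0, 0, 0, 0, 44],
])

```text
time_s: 15.6
tcp_pos: [490.6, -379.6, 67.9]
eef_rot: [1.0, -0.007, 0.001, 0.001]
force: [-0.3, 0.4, -1.4]
width: 0.566
grasp_force: 64.1
```

```bash
python3 - <<'E'
from h import *
from scipy.spatial.transform import Rotation as R
s=get_state();t=s['tcp_pos'];X=R.from_quat(s['eef_rot']).as_matrix();print(t.round(1),s['time_s'],s['width'],np.degrees(np.arctan2(X[1,0],X[0,0])),X[:,2].round(4))
m=camera_model("wrist");p,d=read_camera("wrist");cv2.imwrite('pics/w6.png',p[:,:,::-1])
P=cloud(m,d,d>0)
for lo,hi in((16,31),(t[2]-15+8,t[2]+24)):
    Q=P[(abs(P[:,0]-490)<75)&(abs(P[:,1]+379)<36)&(P[:,2]>lo)&(P[:,2]<hi)]
    q=Q[Q[:,0]>515]
    if len(q): print(rect(q),np.percentile(q,[1,50,99],axis=0).round(1).tolist())
m=camera_model("top");p,d=read_camera("top");trays('t',m,d,dict(two=(507,-473)));print('top held',t[2]);trays('t',m,d,dict(held=(490,-379)),t[2]+6,t[2]+24)
E
```

```text
[ 490.6 -379.6   67.9] 15.6 0.5663994155850226 -0.8249256505580886 [ 0.0011 -0.0011 -1.    ]
(array([ 545.9, -379.5]), array([49.8,  7.9]), 88.37) [[542.5, -404.0, 17.4], [547.3, -379.9, 23.3], [549.7, -355.1, 25.3]]
(array([ 532.9, -381. ]), array([50.6, 36.2]), 89.43) [[515.4, -405.3, 65.4], [533.5, -380.8, 67.3], [550.7, -356.5, 84.6]]
t two (array([ 475.8, -454.4]), array([52.2, 25.3]), -41.26) 59 top z 25.4
top held 67.90916453115858
t held (array([ 487.8, -371.1]), array([123. ,  55.4]), 11.1) 203 top z 84.9
```

Request:
carry_out([
  [-0.003, 0.004, -0.03, 0, 0, 0, 44],
  [0, 0, -0.05, 0, 0, 0, 44],
  [0, 0, -0.02, 0, 0, 0, 44],
  [0, 0, 0, 0, 0, 0, 44],
  [0, 0, 0, 0, 0, 0, 44],
  [0, 0, 0, 0, 0, 0, 44],
])

```text
time_s: 16.45
tcp_pos: [489.7, -378.6, 37.7]
eef_rot: [1.0, -0.007, 0.0, 0.0]
force: [0.1, -0.1, -1.5]
width: 0.568
grasp_force: 64.2
```

Request:
carry_out([
  [0, 0, -0.008, 0, 0, 0, 44],
  [0, 0, -0.008, 0, 0, 0, 44],
  [0, 0, -0.008, 0, 0, 0, 44],
  [0, 0, -0.004, 0, 0, 0, 44],
  [0, 0, 0, 0, 0, 0, 44],
  [0, 0, 0, 0, 0, 0, 44],
])

```text
time_s: 17.2
tcp_pos: [489.3, -378.3, 28.7]
eef_rot: [1.0, -0.007, 0.0, 0.0]
force: [0.1, -0.7, -0.6]
width: 0.567
grasp_force: 64.2
```

Request:
carry_out([
  [0, 0, -0.003, 0, 0, 0, 44],
  [0, 0, 0, 0, 0, 0, 44],
  [0, 0, 0, 0, 0, 0, 44],
])

```text
time_s: 17.58
tcp_pos: [489.4, -378.4, 28.2]
eef_rot: [1.0, -0.007, 0.0, 0.0]
force: [-0.4, 0.9, 1.4]
width: 0.564
grasp_force: 64.4
```

Request:
carry_out([
  [0, 0, -0.001, 0, 0, 0, 51],
  [0, 0, 0, 0, 0, 0, 56],
  [0, 0, 0, 0, 0, 0, 62],
  [0, 0, 0, 0, 0, 0, 66],
  [0, 0, 0.04, 0, 0, 0, 66],
  [0, 0, 0.1, 0, 0, 0, 66],
  [0, 0, 0.15, 0, 0, 0, 66],
  [-0.05, 0, 0.2, 0, 0, 0, 66],
  [0, 0, 0.15, 0, 0, 0, 66],
  [0, 0, 0, 0, 0, 0, 66],
  [0, 0, 0, 0, 0, 0, 66],
])

```text
time_s: 18.95
tcp_pos: [474.2, -378.1, 219.5]
eef_rot: [1.0, -0.007, 0.0, 0.0]
force: [0.5, 0.1, -0.8]
width: 0.776
grasp_force: 0.0
```

```bash
python3 - <<'E'
from h import *
m=camera_model("wrist");s=get_state();p,d=read_camera("wrist");print(s['tcp_pos'].round(1),s['width'],s['time_s'])
cv2.imwrite('pics/w7.png',p[:,:,::-1])
P=cloud(m,d,d>0);V=P[(P[:,2]>38)&(P[:,2]<60)&(abs(P[:,1]+473)<30)]
for lo,hi in((450,490),(490,526),(526,570)):
    Q=V[(V[:,0]>lo)&(V[:,0]<hi)];print(len(Q),np.percentile(Q,[1,99],axis=0).round(1).tolist())
trays('w',m,d,dict(two=(507,-473)));trays('w',m,d,dict(stack=(489.5,-379)),37,50);trays('w',m,d,dict(low=(489.5,-379)),14,25)
K=P[(abs(P[:,0]-489.5)<64)&(abs(P[:,1]+378.7)<30)&(P[:,2]>41)&(P[:,2]<50)]
c=np.linalg.lstsq(np.c_[K[:,:2]-[489.5,-378.7],np.ones(len(K))],K[:,2],rcond=None)[0];print('plane',c.round(4))
for n in("timer","petri_dish","stopper"):
    for r in mark_of("wrist",n)[:1]:print(n,r["score"],atz(m,r["uv"],0).round(0))
E
```

```text
[ 474.2 -378.1  219.5] 0.7760150152457415 18.95
541 [[459.7, -480.6, 38.2], [478.6, -462.6, 56.2]]
580 [[500.8, -485.0, 38.3], [520.0, -467.2, 56.3]]
649 [[533.9, -485.6, 38.4], [554.0, -467.0, 56.3]]
w two (array([ 507.2, -474.1]), array([119.6,  51.1]), -0.7) 2361 top z 25.0
   cap pts 1367 [ 506.2 -475.1] [ 512.  -474.4]
w stack (array([ 490.1, -379. ]), array([119.9,  50.4]), -0.82) 1830 top z 44.5
   cap pts 1339 [ 489.4 -379. ] [ 495.7 -378.6]
w low (array([ 493.7, -378.5]), array([110.1,  47. ]), -0.73) 41 top z 25.0
   cap pts 1339 [ 489.4 -379. ] [ 495.7 -378.6]
plane [1.50000e-03 1.70000e-03 4.35796e+01]
timer 0.93 [[ 540. -159.    0.]]
petri_dish 0.58 [[ 614. -240.    0.]]
```

View pics/w7.png

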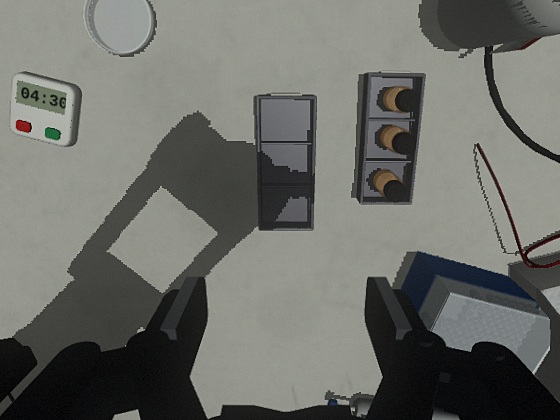

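The stack at (286,162) is level, centred and home: its rim is 44 mm up. All three vials stand upright in tray_two at (390,140).

```bash
python3 -c "
from rig import *
print(hand_in())"
```

```text
the job is handed in; nothing more can be done
None
```

I handed the job in at about 19 s of the 51 s limit: tray_two holds all three vials upright, and tray_one sits level and fully home on tray_spare. No verdict came back, and I didn't re-check the stopper, though the arm never worked near it.

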